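Hook the slide rack out of the staining jar and stand it to drain

TASK

Take the lifting hook from its stand and with it lift the rack of stained blood slides by its wire bail out of the deep staining jar; you will have to feel to which side the bail has flopped over. Carry the rack level without dropping it, stand it squarely on the sloping drain stand and push it fully home so that it leans against the backstop, then hang the hook back in its stand. Do not touch the slide rack with the fingers, and leave the jar and the other things on the table where they are.

Things in the scene. Friction and masses are not known exactly. Their poses are not given: they have to be found in the camera images.
- lifting_hook: Lifting hook, 124 mm tall, 90 g, hanging upright. Origin on the grip's axis, level with the underside of the hooks; z up, x the way the hooks point. Below a yoke (z = 45 mm, 28 mm wide along y) two parallel 4 mm wires at y = +-12 end in J hooks: shank at x = -6, trough bottom at x = 0, tip at x = 10, its top at z = 16. From above the J spans x = -8 to +12.
- hook_grip (a point): Centre of the hook's black grip, on its axis at z = 98 mm of the hook's frame; axes as the hook's. The grip is 16 x 16 mm with its sides along x and y, 52 mm high (z = 72 to 124).
- hook_trough (a point): Where a 4 mm bar's centre settles in the hooks, x = 0, z = 6 mm of the hook's frame; axes as the hook's. A bar above the tips is caught when the hook rises if its centre lies from x = -2 to +6 mm.
- hook_collar (a point): Point on the hook's axis at the underside of its round steel collar (radius 13 mm, z = 68 to 72 mm of the hook's frame), just under the grip. Below it a neck of 8 mm diameter, 20 mm long.
- hook_stand: Small fixed steel stand in which the lifting hook hangs by its collar, at any turn. Origin on the table under the seat. A fork, 92 to 98 mm up, has two prongs along x (gap 14 mm) and is open toward -x; their ends, x = -17 to -21, turn up 3 mm, so the hook must rise 6 to 12 mm (above that the yoke meets the fork) to come out along -x. A post stands behind, x = 29 to 39.
- hook_rest (a point): Centre of the fork's seat on hook_stand, 98 mm above the table: hook_collar rests here.
- stain_jar: White staining jar, loose, 0.95 kg, open at the top, 88 mm high, outside 120 x 100 mm at the rim, inside 104 mm (x) by 84 mm (y), floor 4 mm thick. Origin at the centre of the underside, z up. The slide rack stands in it with a little play: about 8 mm either way in x and in y.
- slide_rack: Stainless rack with eight slides on edge: 88 mm (x) by 60 mm (y), 69 mm over the bail's feet, 39 mm high without the bail, about 0.25 kg, varying by 30 percent. Origin at the centre of the underside, z up. Both x ends are alike for this job; 4 mm cross rods at x = +-41, z = 4 and 23 mm, can be pushed on.
- bail_pivot (a point): Middle of the axis (along the rack's y) on which the rack's bail of 4 mm wire swings freely, 30 mm above the rack's underside. The bail's straight bar, along y from -27 to 27 mm, is 50 mm from it. The bail flops to a stop 0.55 rad either side of upright: bar at x = +26 or -26 mm, 43 mm above this point. Which side is not measured: look or feel.
- drain_stand: Fixed steel draining stand, 125 mm deep (x), 98 mm wide (y). Origin on the table under its middle. A slotted plate slopes 15 degrees down toward +x, from 55 mm high in front to 20 mm at the back, with side rails 9 mm high (inner width 92 mm) and a backstop 35 mm high at the back. Friction may hold the rack short of the backstop.
- drain_foot (a point): Middle of the backstop's foot on the plate, 62 mm behind the stand's origin, 20 mm above the table. x points down the slope into the backstop, y along it, z square off the plate. The plate spans x = -134 to 0 mm. A rack fully home has its origin at x = -44 mm, z = 0.
- marker: Black marker pen, 136 mm, lying on the table: leave it.
- pen: White and blue pen, 145 mm, lying on the table: leave it.
- tape_roll: Beige tape roll, 46 mm across, 19 mm high: leave it.
- plaster_roll: White plaster roll, 41 mm across, 25 mm high: leave it.
There are look-alikes about, which are no part of the job. Leave any purple look-alike of the lifting_hook alone.

How it is judged:
By the outcome, as a careful person would: the job done as asked, in the order asked, and still so for the second after the job is handed in, with the robot touching nothing.
It also fails if it takes over 72 s, if anything falls off the work surface, if the arm or the gripper's body presses on something with over 40 N, if the wrist force passes 120 N, or if a joint passes its speed limit or range.

ROBOT

A 6-joint arm with a two-finger parallel gripper is mounted at the origin on a cart in front of the work surface, level with it; the furniture and walls round the work are solid. World frame = base frame: x ahead of the robot, y to its left, z up, the work surface at z = 0. Lengths are in m, angles in rad, forces in N, time in s.
With the tool pointing down it reaches from about 0.3 to 0.825 m from the base axis. Payload 5.4 kg.
Tool frame: the origin (TCP) lies on the mounting face of the last link; the fingertips stand 190 mm ahead of it and the grasp point (between the pads) lies 171 mm ahead of it; z points along the fingers, y is the line along which they close (so a half turn about z gives the same grasp; the last joint's range is limited). The gripper opens to 92 mm and grips with 3 to 60 N. Pads are 20 mm wide; open, the fingers measure 128 mm over their backs; the gripper's body (75 mm by 189 mm) begins 69 mm behind the grasp point.
Start: joints at [1.046, 0.158, 1.597, -0, 1.386, -0.21], TCP at [0.178, 0.547, 0.405] pointing down, gripper open.
Joint ranges: [-2.91, 2.91], [-0.94, 2.29], [0.18, 2.7], [-1.29, 4.43], [0.17, 2.64], [-3, 3]. Speed limits (rad/s): [2.57, 2.57, 3.14, 3.14, 3.14, 3.14].

INTERFACE

Orientations are given as a unit quaternion [x, y, z, w].
In Python, from rig import r gives the robot as it stands.
- The arm moves only by the tool apply_moves, never from a script. Its argument "commands" is one flat list of numbers, 4 for each row, row after row: the shift along the tool's x, y, z in cm, then the turn about the tool's z in degrees. In form: [tx, ty, tz, turn, tx, ty, tz, turn, ...]. A call has 1 to 5 rows; each row shifts and turns the commanded pose from where the row before left it, along the tool's axes as they then stand; what a row does not reach is not made up. A row lasts 1/10 s, in which the tool goes at most 50 mm and 8.59 degrees, less where a joint would pass 70% of its speed; a pose out of reach is approached as far as the arm can. A call with a gripper value outside its range is refused whole. "claw" is the finger opening in cm, from 0 to 9.19, set as the call begins (left out, the last holds). The fingers move at their own pace and stop on an object; "force" is the grip in N (left out, the last holds). Time passes only in rows, so rows that do not move let the fingers close. It gives the time, the measured TCP pose, the force, the opening and the grip force at its end, in the units of the state.
- r.state(): the state, without advancing time (a new reading comes with each control period).
- r.get_image(name): name is "scene" or "top" or "wrist"; returns (picture, depth): 384x512x3 uint8, red, green, blue; 384x512 float32, m along the optical axis (not along the pixel's ray), 0 where there is no reading.
- r.camera_model(name): a dict with "fx", "fy", "cx", "cy" (pixels), "cam_to_world" (4x4, takes a point from camera to world coordinates). Camera axes: x right, y down, z forward; pixel columns grow to the right and rows downward; lengths in m; the calibration is good to about 2 mm. A picture is of the moment at which its call begins: read the wrist's pose just before it. camera_model takes no time and is no camera call; for the wrist camera it gives the pose at the moment of the call.
- r.finish_job(): hands the job in; it is judged then, once.
Trained networks look in the newest picture that a camera, given by its name, has taken for a name from the list of things; names that differ only in an ending like _2 or _b are one class to them, and where a whole thing is asked for, a point or a joint stands for the part that bears it (a point fixed in the world has none). Each returns a list of dicts, best first, with "p" (0 to 1); they miss things now and then, are a little off and sometimes report something else, mostly with a low value. They report only what shows in the picture. A call takes as long as a camera call. They do not tell look-alikes from the thing itself.
- r.find_in(camera, thing): "centre" ([column, row] as shares, 0 to 1, of the picture: columns of its width, rows of its height, amid what is visible of it).
- r.cut_out(camera, thing): "mask" (384x512 bool, what is visible of it) and "centre" ([column, row] as shares, 0 to 1, of the picture: columns of its width, rows of its height, amid what is visible of it).
- r.mark_of(camera, thing): "centre" ([column, row] as shares, 0 to 1, of the picture: columns of its width, rows of its height: a listed point, or the origin of a listed thing).
The state is a dict: "time_s": time; "joint_positions": joint angles; "dq": joint speeds; "joint_torque": joint torques, N m; "tcp_pos": TCP position; "orientation": TCP orientation; "wrist_force": force on the tool from outside, world axes, zero at the start; "wrist_torque": the same for the moment, N m; "grip_width": opening from 0.0 (shut) to 1.0 (fully open); "gripper_force": force on a finger pad.
Only numpy, scipy, OpenCV 4.12 (cv2) and the standard library are available. Lean on these libraries where they do the work, as an engineer would, in place of code of your own. Each camera call takes 0.05 s, during which the arm holds its last target. There are 200 camera calls.

## Working session

There is one attempt and no reset: what is moved stays moved. The work goes in short steps, Python scripts to look and compute and a tool call to move; the robot and the scene stay as the last step left them, time stands still between calls to the robot, and variables do not carry over. Pictures are saved under pics/ and viewed, at most 14 in all, crops included, and the job is handed in when it is done.

Besides the shell and the picture viewer there is one more tool, called after "Call:" by a JSON object that holds its "name" and its "arguments", one argument or row to a line. apply_moves: Moves the arm, as the interface text tells. Its arguments: {"type":"object","properties":{"commands":{"type":"array"},"claw":{"type":"number"},"force":{"type":"number"}},"required":["commands"]}

```bash
mkdir -p pics; ls; cat > h.py <<'E'
import numpy as np, cv2
from rig import r
from scipy.spatial.transform import Rotation as R
def snap(name,fn=None):
    m=r.camera_model(name); im,d=r.get_image(name)
    if fn: cv2.imwrite('pics/'+fn,im[:,:,::-1])
    return im,d,m
def cloud(d,m):
    v,u=np.mgrid[0:384,0:512]
    p=np.stack([(u-m['cx'])/m['fx']*d,(v-m['cy'])/m['fy']*d,d,np.ones_like(d)],-1)
    w=p@np.array(m['cam_to_world']).T
    w=w[...,:3]; w[d<=0]=np.nan
    return w
def ray(m,c,z):
    u,v=c[0]*512,c[1]*384
    T=np.array(m['cam_to_world']); q=T[:3,:3]@np.array([(u-m['cx'])/m['fx'],(v-m['cy'])/m['fy'],1])
    return T[:3,3]+q*(z-T[2,3])/q[2]
E
python3 - <<'E'
from h import *
s=r.state(); print(s)
ims={}
for c in ['top','scene']:
    im,d,m=snap(c,c+'0.png'); w=cloud(d,m); np.savez(c+'0.npz',im=im,d=d,w=w,K=[m['fx'],m['fy'],m['cx'],m['cy']],T=m['cam_to_world'])
    for t in ['lifting_hook','hook_stand','stain_jar','slide_rack','drain_stand']:
        for x in r.mark_of(c,t)[:3]: print(c,t,round(x['p'],2),np.round(np.array(x['centre'])*[512,384]),ray(m,x['centre'],0).round(3))
    for t,z in [('hook_grip',.128),('hook_rest',.098),('drain_foot',.02),('bail_pivot',.034)]:
        for x in r.mark_of(c,t)[:3]: print(c,t,round(x['p'],2),np.round(np.array(x['centre'])*[512,384]),ray(m,x['centre'],z).round(3))
a=cv2.imread('pics/top0.png');b=cv2.imread('pics/scene0.png')
cv2.imwrite('pics/top0b.png',cv2.resize(a,(800,600)));cv2.imwrite('pics/scene0b.png',cv2.resize(b,(800,600)))
E
```

```text
pics
{'time_s': 0.0, 'joint_positions': array([ 1.04593366e+00,  1.59011121e-01,  1.59822863e+00,  9.20232026e-06,
        1.38620258e+00, -2.10084999e-01]), 'dq': array([ 1.52627291e-03,  9.96877693e-05,  5.10791751e-04,  1.49876760e-04,
       -1.97481301e-03,  4.56962239e-04]), 'joint_torque': array([ 9.19190757e-05, -3.85554171e+01, -3.22110379e+01,  7.01055047e-02,
        3.76899750e-02, -1.35542687e-04]), 'tcp_pos': array([0.17788922, 0.54649458, 0.40374171]), 'orientation': array([ 1.56740623e-01,  9.87639368e-01, -8.61470484e-04, -3.36477225e-04]), 'wrist_force': array([-0.69613411,  0.20062749,  0.00754323]), 'wrist_torque': array([-0.00646387,  0.06006199,  0.01827875]), 'gripper_force': 0.0, 'grip_width': 1.000297557836443}
top lifting_hook 0.64 [281. 169.] [0.611 0.011 0.   ]
top lifting_hook 0.47 [259. 201.] [0.527 0.071 0.   ]
top hook_stand 0.56 [255. 199.] [0.531 0.082 0.   ]
top stain_jar 0.7 [184. 206.] [0.519 0.268 0.   ]
top slide_rack 0.89 [180. 204.] [0.523 0.278 0.   ]
top slide_rack 0.41 [297. 256.] [ 0.384 -0.022  0.   ]
top drain_stand 0.9 [323. 207.] [ 0.5
[... 386 characters left out ...]
cene lifting_hook 0.65 [267. 181.] [0.669 0.18  0.   ]
scene hook_stand 0.7 [270. 238.] [0.52  0.074 0.   ]
scene stain_jar 0.82 [198. 200.] [ 0.526  0.275 -0.   ]
scene slide_rack 0.65 [201. 202.] [0.525 0.265 0.   ]
scene drain_stand 0.96 [335. 277.] [ 0.506 -0.089  0.   ]
scene drain_stand 0.54 [271. 236.] [0.525 0.075 0.   ]
scene hook_grip 0.8 [320. 183.] [0.599 0.007 0.128]
scene hook_grip 0.6 [270. 189.] [0.531 0.081 0.128]
scene hook_grip 0.5 [268. 146.] [0.643 0.161 0.128]
scene hook_rest 0.87 [272. 202.] [0.527 0.075 0.098]
scene hook_rest 0.25 [270. 223.] [0.478 0.045 0.098]
scene drain_foot 0.61 [339. 199.] [0.686 0.001 0.02 ]
scene bail_pivot 0.62 [202. 190.] [0.528 0.263 0.034]
```

View pics/top0b.png

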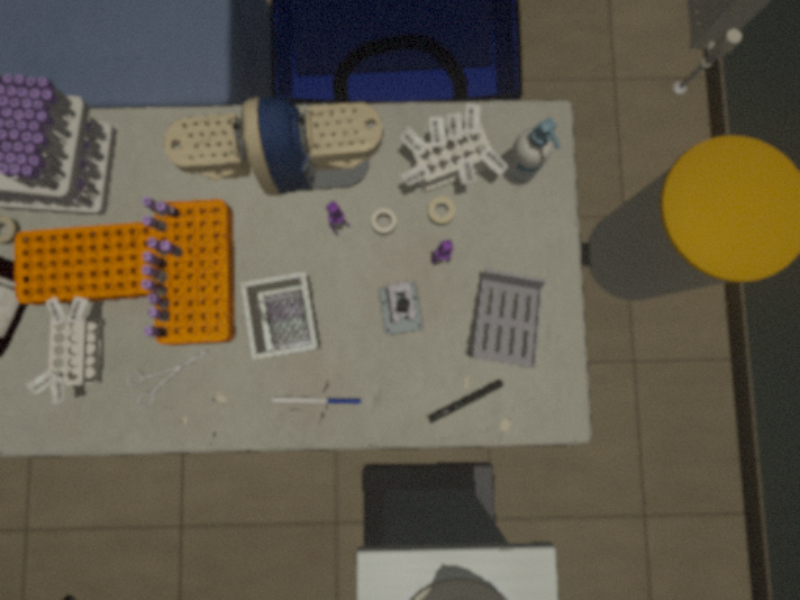

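View pics/scene0b.png

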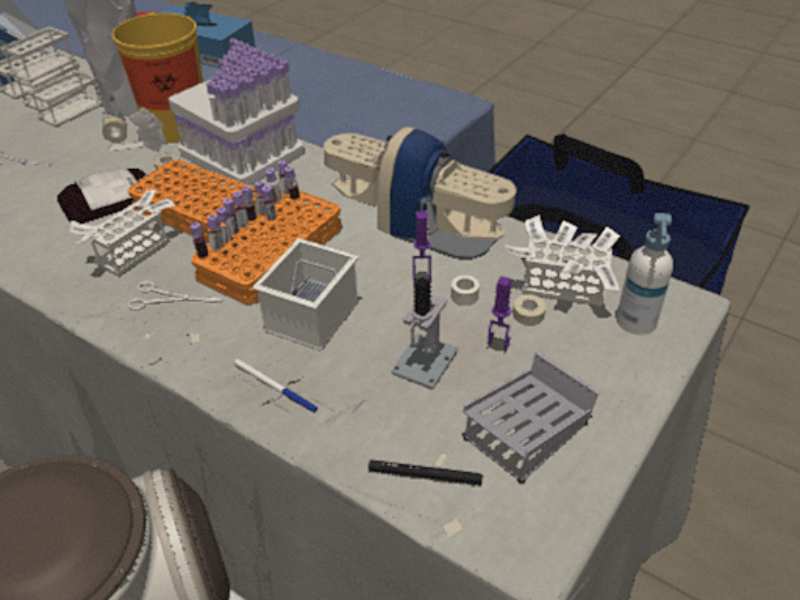

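The black-gripped hook in the hook_stand at scene px (422,300) / top (402,305) is the one meant. The purple ones at scene (422,240) and (500,310) are look-alikes, since their grips are not black. The jar is at top px (280,315) and the drain stand at (506,318), with its backstop on the far side. Next I'll measure yaws and check the crop.

```bash
python3 - <<'E'
from h import *
D=np.load('top0.npz'); w=D['w']
def reg(cx,cy,h,zl,zh):
    m=(abs(w[...,0]-cx)<h)&(abs(w[...,1]-cy)<h)&(w[...,2]>zl)&(w[...,2]<zh); return w[m]
for n,c in [('jar',(.52,.27,.1,.075,.1)),('drain',(.508,-.093,.1,.015,.07)),('hs base',(.528,.08,.05,.003,.02)),('fork',(.528,.08,.06,.08,.105)),('grip',(.528,.08,.05,.14,.17))]:
    p=reg(*c); print(n,len(p)); 
    if len(p)>5: print(cv2.minAreaRect(np.float32(p[:,:2]*1000)),p.mean(0).round(3),p[:,2].max())
q=reg(.508,-.093,.1,.015,.07); A=np.c_[q[:,:2],np.ones(len(q))]; print('plane',np.linalg.lstsq(A,q[:,2],rcond=None)[0])
m=r.camera_model('wrist'); T=np.array(m['cam_to_world']); s=r.state()
B=np.eye(4);B[:3,:3]=R.from_quat(s['orientation']).as_matrix();B[:3,3]=s['tcp_pos']
print((np.linalg.inv(B)@T).round(3),m['fx'],m['cx'],m['cy'])
print(B.round(3))
a=cv2.imread('pics/scene0.png')[160:280,220:400]; cv2.imwrite('pics/crop.png',cv2.resize(a,(800,533),interpolation=2))
E
```

```text
jar 697
((521.6030883789062, 266.31158447265625), (120.42948150634766, 100.19879150390625), 8.94591236114502) [0.524 0.269 0.086] 0.0931724862930271
drain 1914
((497.19256591796875, -88.50637817382812), (98.88509368896484, 174.37330627441406), 78.34062194824219) [ 0.515 -0.093  0.04 ] 0.06556032282146274
hs base 488
((527.1578979492188, 79.87617492675781), (99.04352569580078, 99.18789672851562), 89.04743194580078) [0.525 0.08  0.008] 0.018480185196154464
fork 247
((536.4019165039062, 78.87016296386719), (59.827972412109375, 33.828330993652344), 7.304103374481201) [0.539 0.08  0.099] 0.10499617327945832
grip 58
((527.624755859375, 77.95558166503906), (16.30434799194336, 15.858688354492188), 79.5052490234375) [0.527 0.078 0.153] 0.15771523814711585
plane [-0.15905506  0.0343796   0.12462483]
[[-0.    -0.97  -0.243  0.067]
 [ 1.    -0.    -0.     0.001]
 [ 0.    -0.243  0.97   0.02 ]
 [ 0.     0.     0.     1.   ]] 280.8974293617538 257.09680600291335 185.44757606487252
[[-0.951  0.31   0.     0.178]
 [ 0.31   0.951  0.     0.547]
 [-0.     0.    -1.     0.405]
 [ 0.     0.     0.     1.   ]]
```

View pics/crop.png

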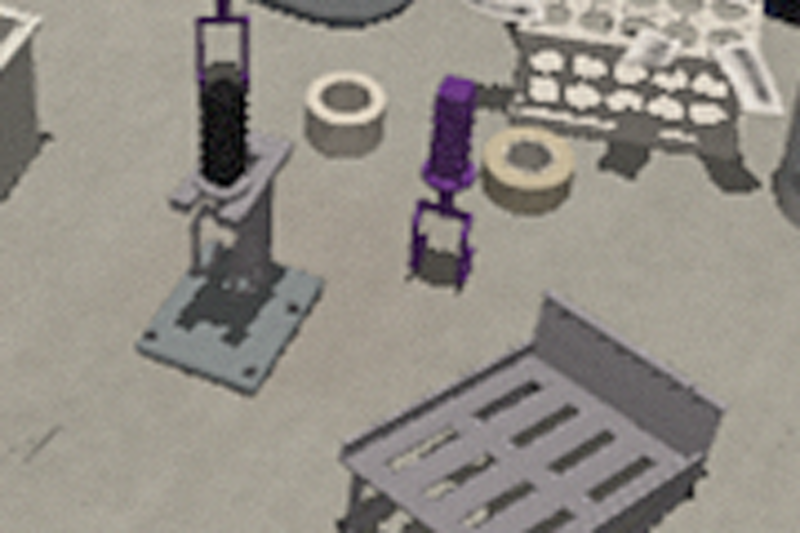

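The crop shows the black-gripped hook seated in the stand's fork at crop (222,125), and the purple look-alike loose on the table at (455,130). I'm moving over the jar now.

Call:
{"name": "apply_moves", "arguments": {
  "commands": [-4.1,-1.6,0,0,-4.1,-1.6,0,0,-4.1,-1.6,0,0,-4.1,-1.6,0,0,-4.1,-1.6,0,0]
}}

```text
time_s: 1.5
tcp_pos: [0.3493, 0.4059, 0.4049]
orientation: [0.157, 0.988, 0.0, 0.0]
wrist_force: [-0.8, 1.0, -0.2]
grip_width: 0.999
gripper_force: 0.0
```

Call:
{"name": "apply_moves", "arguments": {
  "commands": [-4.1,-1.6,0,0,-4.1,-1.6,0,0,-4.1,-1.6,0,0,-4.1,-1.6,0,0,-4.1,-1.6,0,0]
}}

```text
time_s: 2.0
tcp_pos: [0.5196, 0.2663, 0.4048]
orientation: [0.157, 0.988, 0.0, 0.0]
wrist_force: [-0.1, 0.3, 0.7]
grip_width: 1.001
gripper_force: 0.0
```

Call:
{"name": "apply_moves", "arguments": {
  "commands": [0,0,0,0,0,0,0,0]
}}

```text
time_s: 2.2
tcp_pos: [0.5187, 0.2672, 0.4045]
orientation: [0.158, 0.987, 0.0, -0.0]
wrist_force: [-0.4, 0.3, 0.6]
grip_width: 0.998
gripper_force: 0.0
```

```bash
python3 - <<'E'
from h import *
s=r.state();print(s['time_s'],s['tcp_pos'],s['orientation'])
im,d,m=snap('wrist'); w=cloud(d,m); np.savez('wj.npz',im=im,w=w,d=d)
cv2.imwrite('pics/wj.png',cv2.resize(im[:,:,::-1],(800,600)))
p=w[(abs(w[...,0]-.52)<.09)&(abs(w[...,1]-.267)<.09)&(w[...,2]>.083)&(w[...,2]<.1)]
rc=cv2.minAreaRect(np.float32(p[:,:2]*1000));print(rc,p[:,2].mean())
a=np.deg2rad(8.9); c=np.array([.5216,.2663])
l=(w[...,:2]-c)@np.array([[np.cos(a),-np.sin(a)],[np.sin(a),np.cos(a)]])
ins=(abs(l[...,0])<.047)&(abs(l[...,1])<.037)
for zl,zh in [(.0,.02),(.02,.036),(.036,.05),(.05,.064),(.064,.073),(.073,.095)]:
    k=ins&(w[...,2]>zl)&(w[...,2]<zh); 
    if k.sum(): print(zl,k.sum(),np.percentile(l[k],[2,50,98],axis=0).round(4).tolist())
for x in r.mark_of('wrist','bail_pivot')[:2]: print(x['p'],ray(m,x['centre'],.034))
for x in r.mark_of('wrist','slide_rack')[:2]: print(x['p'],ray(m,x['centre'],.004))
E
```

```text
2.2 [0.5187016  0.26715479 0.4045157 ] [ 1.57635733e-01  9.87497259e-01  9.50458324e-05 -3.60141311e-04]
((523.5687255859375, 268.8153991699219), (119.69937133789062, 100.12945556640625), 9.081125259399414) 0.08711275694214254
0.0 2071 [[-0.045, -0.0359], [-0.0061, 0.0053], [0.0442, 0.0362]]
0.02 1327 [[-0.0387, -0.0281], [-0.0032, -0.0038], [0.0392, 0.0305]]
0.036 175 [[-0.0309, -0.0323], [0.0052, -0.0009], [0.0312, 0.035]]
0.05 67 [[0.0114, -0.0326], [0.016, 0.0318], [0.0206, 0.0355]]
0.064 42 [[0.0197, -0.0327], [0.0227, -0.0291], [0.0259, 0.0355]]
0.073 205 [[0.0256, -0.0302], [0.029, 0.0011], [0.0318, 0.0339]]
0.73 [0.52413442 0.26543279 0.034     ]
0.77 [0.51946049 0.27115592 0.004     ]
```

View pics/wj.png

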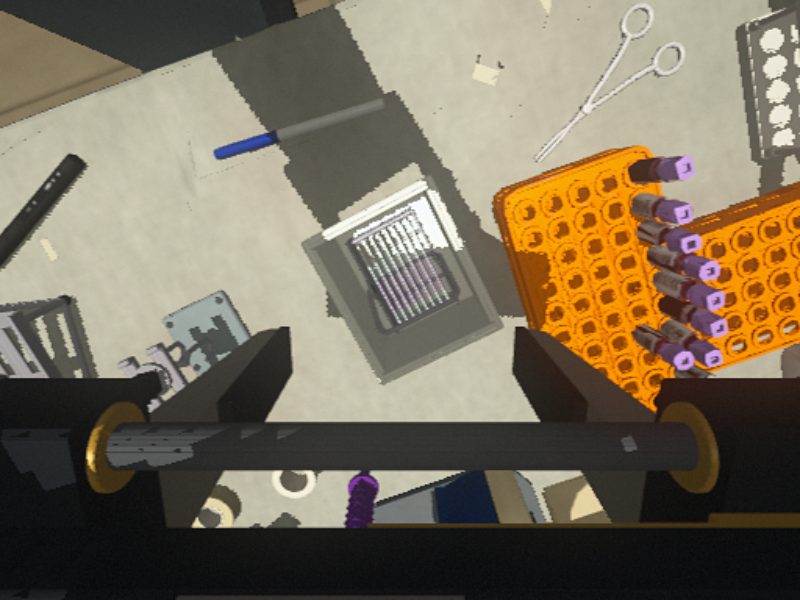

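The bail's bar is plain in the picture, at px (395,333)–(460,295), on the jar's far (+x) side and about 80 mm up. I'll go look at the hook next.

Call:
{"name": "apply_moves", "arguments": {
  "commands": [-2.5,-3.35,0,0,-2.5,-3.35,0,0,-2.5,-3.35,0,0,-2.5,-3.35,0,0,-2.5,-3.35,0,0],
  "claw": 5
}}

```text
time_s: 2.85
tcp_pos: [0.585, 0.0696, 0.405]
orientation: [0.156, 0.988, 0.0, 0.0]
wrist_force: [0.1, 0.0, 0.2]
grip_width: 0.588
gripper_force: 0.0
```

Call:
{"name": "apply_moves", "arguments": {
  "commands": [0,0,0,-7.5,0,0,0,0]
}}

```text
time_s: 3.05
tcp_pos: [0.5851, 0.0699, 0.4047]
orientation: [0.092, 0.996, 0.0, -0.0]
wrist_force: [-0.1, 1.2, 0.6]
grip_width: 0.547
gripper_force: 0.0
```

```bash
python3 - <<'E'
from h import *
D=np.load('wj.npz');w0=D['w']
a=np.deg2rad(9); c=np.array([.5226,.2675]); Rm=np.array([[np.cos(a),-np.sin(a)],[np.sin(a),np.cos(a)]])
l=(w0[...,:2]-c)@Rm
k=(abs(l[...,0])<.046)&(abs(l[...,1])<.024)&(w0[...,2]>.07)&(w0[...,2]<.095)
p=w0[k]; print('bar n',len(p),p.mean(0),l[k].mean(0)); v=cv2.fitLine(np.float32(p[:,:2]),cv2.DIST_HUBER,0,.001,.001).ravel(); print('bar yaw',np.rad2deg(np.arctan2(v[1],v[0])),v)
s=r.state();print(s['time_s'],s['tcp_pos'],s['orientation'])
im,d,m=snap('wrist'); w=cloud(d,m); np.savez('wh.npz',im=im,w=w,d=d)
cv2.imwrite('pics/wh.png',cv2.resize(im[20:260,100:420,::-1],(800,600),interpolation=2))
def near(zl,zh,h=.05): return w[(abs(w[...,0]-.528)<h)&(abs(w[...,1]-.08)<h)&(w[...,2]>zl)&(w[...,2]<zh)]
for n,z in [('griptop',(.148,.162)),('fork',(.094,.103)),('base',(.002,.015))]:
    p=near(*z); print(n,len(p),p.mean(0).round(4) if len(p) else '', cv2.minAreaRect(np.float32(p[:,:2]*1000)) if len(p)>3 else '')
for t,z in [('hook_grip',.128),('hook_rest',.098),('hook_collar',.098),('hook_trough',.036),('lifting_hook',.03),('hook_stand',0)]:
    for x in r.mark_of('wrist',t)[:2]: print(t,round(x['p'],2),np.array(x['centre'])*[512,384],ray(m,x['centre'],z).round(4))
E
```

```text
bar n 140 [0.55067126 0.27139854 0.07827254] [ 0.02833552 -0.00054077]
bar yaw -79.29632 [ 0.18572965 -0.98260087  0.5491937   0.2786246 ]
3.05 [0.58510905 0.06987228 0.4047408 ] [ 9.16493196e-02  9.95791330e-01  1.45492903e-04 -9.19972014e-05]
griptop 378 [0.5294 0.0802 0.1535] ((529.4236450195312, 80.10316467285156), (15.652663230895996, 15.253371238708496), 79.23410034179688)
fork 1296 [0.5411 0.0822 0.0985] ((538.6680297851562, 81.43896484375), (59.87040328979492, 33.912506103515625), 7.783647537231445)
base 1349 [0.5284 0.0826 0.0078] ((527.4334106445312, 79.45906829833984), (97.6923828125, 94.6227035522461), 4.4535017013549805)
hook_grip 0.92 [369.5104 243.6864] [0.6615 0.1706 0.128 ]
hook_grip 0.84 [210.688 220.8  ] [0.609  0.0207 0.128 ]
hook_rest 0.57 [251.8016 126.2976] [0.5289 0.0762 0.098 ]
hook_collar 0.87 [258.304  125.6064] [0.5294 0.0827 0.098 ]
hook_collar 0.8 [213.2992 212.3136] [0.6105 0.0183 0.098 ]
hook_trough 0.77 [348.3136 217.9968] [0.6705 0.1775 0.036 ]
hook_trough 0.65 [218.88   195.6096] [0.6093 0.0164 0.036 ]
lifting_hook 0.82 [255.7952 123.4176] [0.5287 0.08   0.03  ]
lifting_hook 0.8 [344.6784 216.192 ] [0.6697 0.1747 0.03  ]
hook_stand 0.69 [257.0752 123.6096] [0.53   0.0813 0.    ]
hook_stand 0.41 [152.1152  20.1984] [ 0.3841 -0.023   0.    ]
```

View pics/wh.png

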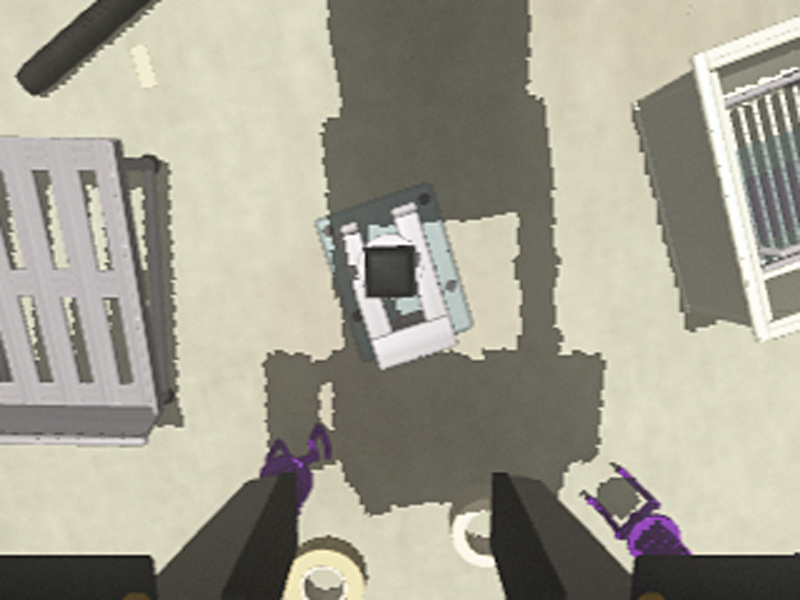

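The hook grip is at crop px (390,272), square to the tool and centred on the fork, which opens toward the robot. I still need to know which way the J points, so I'll use the scene cloud.

```bash
python3 - <<'E'
from h import *
a=np.deg2rad(-10.8)
for f in ['scene0.npz','wj.npz','wh.npz']:
    w=np.load(f)['w']
    l=(w[...,:2]-[.5294,.0801])@np.array([[np.cos(a),-np.sin(a)],[np.sin(a),np.cos(a)]])*1000
    k=(np.hypot(l[...,0],l[...,1])<27)&(w[...,2]>.022)&(w[...,2]<.088)
    print(f,k.sum())
    for q,z in sorted(zip(l[k].round().tolist(),w[k][:,2]),key=lambda t:-t[1]): print(q,round(z*1000),end=' ')
    print()
E
python3 - <<'E'
import cv2
a=cv2.imread('pics/scene0.png')[185:250,240:300]; cv2.imwrite('pics/crop2.png',cv2.resize(a,(540,585),interpolation=cv2.INTER_CUBIC))
E
```

```text
scene0.npz 135
[-4.0, -4.0] 88 [-5.0, -3.0] 88 [25.0, 10.0] 87 [-5.0, 0.0] 86 [25.0, 10.0] 85 [-5.0, -0.0] 84 [-6.0, -1.0] 81 [-5.0, 9.0] 80 [-2.0, 9.0] 78 [-3.0, -15.0] 78 [-5.0, 0.0] 78 [-5.0, 9.0] 77 [-4.0, -13.0] 77 [-6.0, 2.0] 77 [0.0, -12.0] 76 [-2.0, 6.0] 76 [-6.0, 11.0] 76 [-6.0, -1.0] 76 [-4.0, -15.0] 76 [-3.0, 5.0] 76 [-5.0, -13.0] 75 [-4.0, -10.0] 75 [-2.0, 9.0] 75 [-4.0, 7.0] 75 [-6.0, 11.0] 73 [-1.0, 16.0] 73 [-9.0, 11.0] 73 [-4.0, -2.0] 73 [-5.0, -14.0] 73 [-7.0, 10.0] 72 [-3.0, 11.0] 71 [-6.0, -15.0] 71 [-7.0, -13.0] 71 [-4.0, -10.0] 70 [-9.0, 11.0] 70 [-8.0, -14.0] 70 [-11.0, -14.0] 69 [-6.0, 11.0] 68 [-9.0, 10.0] 68 [-8.0, -11.0] 67 [-7.0, 10.0] 66 [-10.0, 10.0] 65 [-8.0, 9.0] 65 [-10.0, -13.0] 64 [26.0, 2.0] 64 [-8.0, -14.0] 63 [-9.0, -15.0] 63 [-8.0, 9.0] 62 [-9.0, 11.0] 61 [-9.0, -13.0] 61 [-10.0, -13.0] 59 [-8.0, 9.0] 59 [-9.0, 11.0] 59 [-8.0, -14.0] 58 [25.0, 4.0] 57 [25.0, 0.0] 57 [-10.0, 10.0] 57 [-10.0, -14.0] 56 [-8.0, -15.0] 56 [-7.0, 10.0] 55 [-8.0, 9.0] 54 [-9.0, -15.0] 54 [-10.0, -16.0] 52 [-10.0, 10.0] 52 [-9.0, -12.0] 51 [-9.0, 8.0] 51 [26.0, 7.0] 51 [
[... 3830 characters left out ...]
[8.0, 14.0] 37 [4.0, -10.0] 37 [5.0, 12.0] 36 [-1.0, -12.0] 36 [6.0, -13.0] 36 [-2.0, 14.0] 36 [-0.0, -11.0] 36 [-3.0, -10.0] 36 [4.0, -12.0] 36 [4.0, -9.0] 36 [3.0, 13.0] 36 [4.0, 14.0] 36 [-4.0, 14.0] 36 [6.0, 13.0] 36 [6.0, 14.0] 36 [-0.0, 12.0] 36 [-1.0, 15.0] 35 [3.0, -11.0] 35 [5.0, -13.0] 35 [3.0, 14.0] 35 [5.0, 14.0] 35 [6.0, -10.0] 35 [3.0, -10.0] 35 [1.0, -11.0] 35 [4.0, 12.0] 35 [-1.0, -10.0] 35 [3.0, 15.0] 35 [0.0, -10.0] 35 [2.0, 12.0] 35 [3.0, -13.0] 35 [-3.0, -10.0] 34 [1.0, 14.0] 34 [2.0, 13.0] 34 [-2.0, 13.0] 34 [2.0, 11.0] 34 [2.0, -13.0] 34 [2.0, 14.0] 33 [-2.0, 14.0] 33 [2.0, -10.0] 33 [1.0, 12.0] 33 [1.0, -10.0] 33 [1.0, 14.0] 33 [-0.0, -10.0] 32 [0.0, 14.0] 32 
wh.npz 0
```

View pics/crop2.png

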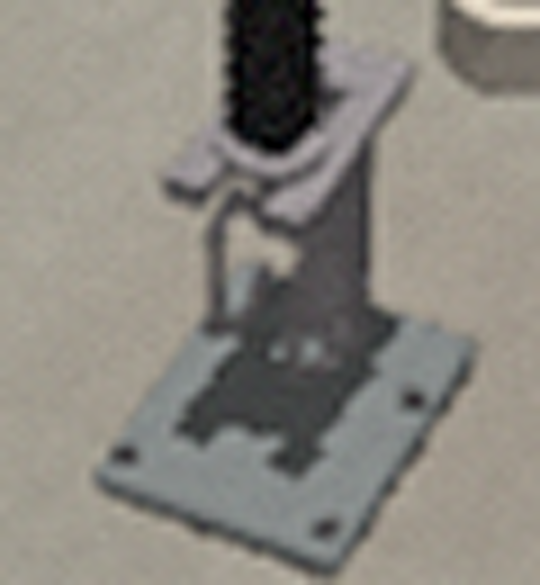

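The cloud settles it. In a frame at yaw −10.8° the shank is at x≈−7 and the tips at x≈+9, so the hook points away from the robot, along −tool x. Going to the grip.

Call:
{"name": "apply_moves", "arguments": {
  "commands": [2.83,0,0,0,2.83,0,0,0,0,0,0,0,0,0,3.5,0,0,0,3.5,0]
}}

```text
time_s: 3.9
tcp_pos: [0.5306, 0.0802, 0.3355]
orientation: [0.092, 0.996, 0.0, 0.002]
wrist_force: [-0.3, -0.4, -0.3]
grip_width: 0.545
gripper_force: 0.0
```

Call:
{"name": "apply_moves", "arguments": {
  "commands": [0,0,2.4,0,0,0,1,0,0,0,0,0]
}}

```text
time_s: 4.2
tcp_pos: [0.5296, 0.0801, 0.2996]
orientation: [0.092, 0.996, -0.0, -0.001]
wrist_force: [-0.1, 0.2, -0.5]
grip_width: 0.547
gripper_force: 0.0
```

Call:
{"name": "apply_moves", "arguments": {
  "commands": [0,0,0,0,0,0,0,0,0,0,0,0,0,0,0,0,0,0,0,0],
  "claw": 0.8,
  "force": 30
}}

```text
time_s: 4.7
tcp_pos: [0.5299, 0.0799, 0.3014]
orientation: [0.092, 0.996, -0.0, 0.001]
wrist_force: [0.6, -0.5, 1.2]
grip_width: 0.171
gripper_force: 30.0
```

Call:
{"name": "apply_moves", "arguments": {
  "commands": [0,0,-0.45,0,0,0,-0.45,0,0,0,0,0]
}}

```text
time_s: 5.0
tcp_pos: [0.53, 0.08, 0.3105]
orientation: [0.092, 0.996, 0.0, 0.001]
wrist_force: [-0.9, -0.5, 0.1]
grip_width: 0.168
gripper_force: 30.0
```

Call:
{"name": "apply_moves", "arguments": {
  "commands": [0.95,-0.31,0,0,1.9,-0.63,0,0,1.9,-0.63,0,0,0.95,-0.31,0,0,0,0,0,0]
}}

```text
time_s: 5.5
tcp_pos: [0.4691, 0.072, 0.3094]
orientation: [0.092, 0.996, 0.0, -0.0]
wrist_force: [-0.5, -0.4, -0.7]
grip_width: 0.174
gripper_force: 30.0
```

Call:
{"name": "apply_moves", "arguments": {
  "commands": [0,0,-3,0,0,0,-3,-6.8,0,0,-3,-6.9,0,0,0,-6.8,0,0,0,0]
}}

```text
time_s: 6.0
tcp_pos: [0.4709, 0.0719, 0.4009]
orientation: [-0.087, 0.996, -0.0, 0.001]
wrist_force: [-0.1, -0.2, -0.3]
grip_width: 0.173
gripper_force: 30.0
```

Call:
{"name": "apply_moves", "arguments": {
  "commands": [-1.9,3.65,0,0,-1.9,3.65,0,0,-1.9,3.65,0,0,-1.9,3.65,0,0,-1.9,3.65,0,0]
}}

```text
time_s: 6.5
tcp_pos: [0.5326, 0.2699, 0.3983]
orientation: [-0.085, 0.996, -0.0, -0.001]
wrist_force: [-0.4, -0.5, -0.2]
grip_width: 0.172
gripper_force: 30.0
```

Call:
{"name": "apply_moves", "arguments": {
  "commands": [0,0,0,0,0,0,0,0]
}}

```text
time_s: 6.7
tcp_pos: [0.5322, 0.2687, 0.3982]
orientation: [-0.087, 0.996, -0.0, -0.001]
wrist_force: [0.2, 0.1, -0.9]
grip_width: 0.173
gripper_force: 30.0
```

```bash
python3 - <<'E'
from h import *
s=r.state();print(s['time_s'],s['tcp_pos'],s['orientation'],s['wrist_force'])
im,d,m=snap('wrist'); w=cloud(d,m); np.savez('wk.npz',im=im,w=w,d=d)
cv2.imwrite('pics/wk.png',cv2.resize(im[:,:,::-1],(800,600)))
B=R.from_quat(s['orientation']).as_matrix()
l=(w-s['tcp_pos'])@B*1000   # tool frame
np.save('wkl.npy',l)
k=(w[...,2]>.071)&(w[...,2]<.084)&(abs(l[...,0]+20)<25)&(abs(l[...,1])<40)
p=l[k];print('bar tool frame',len(p),np.percentile(p,[5,50,95],axis=0).round(1).tolist())
q=p[abs(p[:,1])<24]
if len(q)>5: print(cv2.fitLine(np.float32(q[:,:2]),cv2.DIST_HUBER,0,.01,.01).ravel(), np.median(q,axis=0))
k=(l[...,2]>195)&(w[...,2]>.1)&(abs(l[...,0])<30)&(abs(l[...,1])<30);p=l[k];print('hook',len(p),np.percentile(p,[5,50,95],axis=0).round(1).tolist() if len(p) else '')
E
```

```text
6.7 [0.53217406 0.26873175 0.3981844 ] [-8.65542256e-02  9.96246334e-01 -4.25526510e-04 -1.19484581e-03] [ 0.18114507  0.14493014 -0.91790693]
bar tool frame 172 [[-30.9, -35.2, 318.6], [-18.8, -1.6, 320.2], [-15.0, 32.1, 325.9]]
[ 4.609386e-04  9.999999e-01 -1.905713e+01 -2.733329e-01] [-1.90069324e+01  9.50101605e-02  3.19590186e+02]
hook 524 [[-3.3, -11.7, 198.3], [7.7, 1.1, 212.5], [12.1, 14.0, 264.5]]
```

View pics/wk.png

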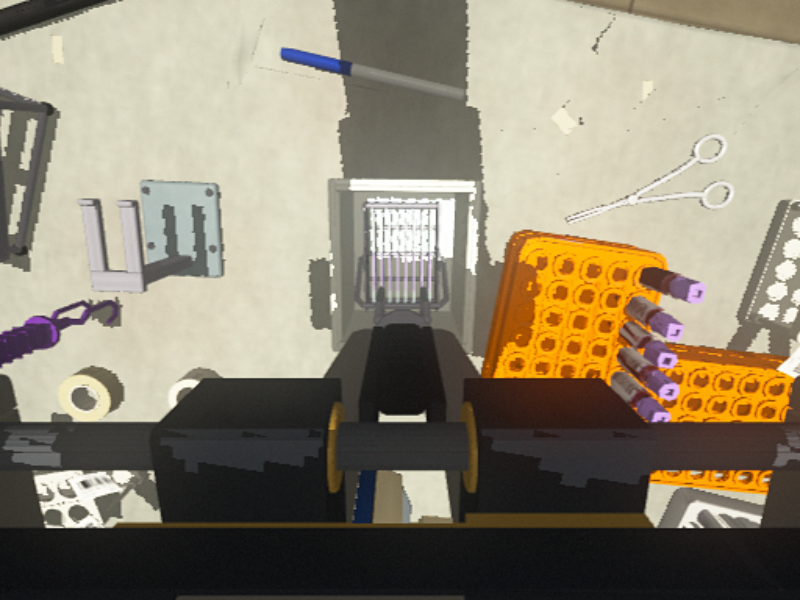

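The bar lies 19 mm ahead of the hook axis and exactly parallel, at px (400,300) behind the grip, and the jar is square in view. Descending beside it, then advancing under it.

Call:
{"name": "apply_moves", "arguments": {
  "commands": [0,0,2.5,0,0,0,2.5,0,0,0,1.5,0,0,0,1,0,0,0,0,0]
}}

```text
time_s: 7.25
tcp_pos: [0.5319, 0.2675, 0.3234]
orientation: [-0.086, 0.996, -0.0, -0.001]
wrist_force: [0.1, 0.5, -0.5]
grip_width: 0.172
gripper_force: 30.0
```

Call:
{"name": "apply_moves", "arguments": {
  "commands": [-0.6,0,0,0,-0.6,0,0,0,-0.5,0,0,0,0,0,0,0]
}}

```text
time_s: 7.65
tcp_pos: [0.5499, 0.2712, 0.3255]
orientation: [-0.087, 0.996, 0.0, 0.001]
wrist_force: [-0.0, -0.4, -1.1]
grip_width: 0.17
gripper_force: 30.0
```

Call:
{"name": "apply_moves", "arguments": {
  "commands": [0,0,-0.5,0,0,0,-0.5,0,0,0,-0.5,0,0,0,-0.5,0,0,0,0,0]
}}

```text
time_s: 8.15
tcp_pos: [0.5489, 0.2712, 0.3455]
orientation: [-0.087, 0.996, 0.0, 0.0]
wrist_force: [0.2, 0.8, -1.6]
grip_width: 0.171
gripper_force: 30.0
```

```bash
python3 - <<'E'
from h import *
f=[]
for i in range(3): f.append(r.state()['wrist_force'])
s=r.state();print(s['time_s'],s['tcp_pos'],np.mean(f,0))
im,d,m=snap('wrist','wl.png'); w=cloud(d,m)
l=(w-s['tcp_pos'])@R.from_quat(s['orientation']).as_matrix()*1000
k=(abs(l[...,0])<60)&(abs(l[...,1])<40)&(w[...,2]>.035)&(w[...,2]<.11)&(l[...,2]>200)
h=np.histogram(w[k][:,2]*1000,bins=range(35,112,4));print(list(zip(h[1],h[0])))
E
```

```text
8.15 [0.54892975 0.27118183 0.34550313] [ 0.2172746   0.84036236 -1.64715532]
[(np.int64(35), np.int64(564)), (np.int64(39), np.int64(127)), (np.int64(43), np.int64(101)), (np.int64(47), np.int64(105)), (np.int64(51), np.int64(94)), (np.int64(55), np.int64(80)), (np.int64(59), np.int64(73)), (np.int64(63), np.int64(73)), (np.int64(67), np.int64(70)), (np.int64(71), np.int64(77)), (np.int64(75), np.int64(90)), (np.int64(79), np.int64(289)), (np.int64(83), np.int64(128)), (np.int64(87), np.int64(71)), (np.int64(91), np.int64(9)), (np.int64(95), np.int64(8)), (np.int64(99), np.int64(14)), (np.int64(103), np.int64(12)), (np.int64(107), np.int64(12))]
```

Call:
{"name": "apply_moves", "arguments": {
  "commands": [0.7,0,-0.2,0,0.7,0,-0.1,0,0.7,0,-0.1,0,0.4,0,0,0,0,0,0,0]
}}

```text
time_s: 8.7
tcp_pos: [0.5236, 0.2667, 0.3484]
orientation: [-0.087, 0.996, -0.0, -0.0]
wrist_force: [0.5, 0.9, -2.8]
grip_width: 0.172
gripper_force: 30.0
```

Call:
{"name": "apply_moves", "arguments": {
  "commands": [0,0,-0.4,0,0,0,-0.4,0,0,0,-0.4,0,0,0,0,0,0,0,0,0]
}}

```text
time_s: 9.2
tcp_pos: [0.5245, 0.2668, 0.3609]
orientation: [-0.087, 0.996, 0.0, 0.0]
wrist_force: [-0.0, 0.5, -2.4]
grip_width: 0.171
gripper_force: 30.0
```

```bash
python3 - <<'E'
from h import *
s=r.state();print(s['time_s'],s['tcp_pos'],s['wrist_force'])
im,d,m=snap('wrist'); w=cloud(d,m)
l=(w-s['tcp_pos'])@R.from_quat(s['orientation']).as_matrix()*1000
k=(abs(l[...,0])<60)&(abs(l[...,1])<40)&(w[...,2]>.03)&(w[...,2]<.075)&(l[...,2]>200)
h=np.histogram(w[k][:,2]*1000,bins=range(30,77,3));print(list(zip(h[1].tolist(),h[0].tolist())))
cv2.imwrite('pics/wm.png',cv2.resize(im[100:260,170:380,::-1],(787,600),interpolation=2))
E
```

```text
9.2 [0.52448404 0.26676625 0.36088382] [-0.01209197  0.5068722  -2.38610321]
[(30, 113), (33, 88), (36, 154), (39, 288), (42, 127), (45, 562), (48, 136), (51, 61), (54, 57), (57, 37), (60, 34), (63, 32), (66, 42), (69, 34), (72, 44)]
```

View pics/wm.png

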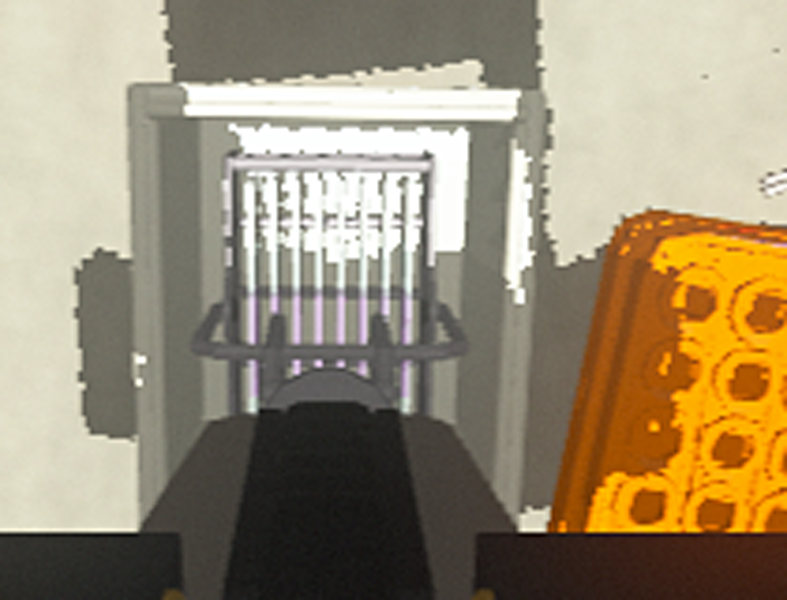

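The bail bar at px (330,350) is upright in both hook wires (275 and 380), centred, and the rack sits clear inside the jar. Lifting out.

Call:
{"name": "apply_moves", "arguments": {
  "commands": [0,0,-0.8,0,0,0,-1.5,0,0,0,-2,0,0,0,-2,0,0,0,-2,0]
}}

```text
time_s: 9.75
tcp_pos: [0.5243, 0.2668, 0.4461]
orientation: [-0.087, 0.996, 0.0, 0.001]
wrist_force: [-0.0, -1.0, -2.3]
grip_width: 0.17
gripper_force: 30.0
```

Call:
{"name": "apply_moves", "arguments": {
  "commands": [0,0,-1.2,0,0,0,-0.6,0,0,0,0,0,0,0,0,0]
}}

```text
time_s: 10.15
tcp_pos: [0.5242, 0.2667, 0.4608]
orientation: [-0.087, 0.996, -0.0, -0.001]
wrist_force: [0.4, 0.4, -2.9]
grip_width: 0.172
gripper_force: 30.0
```

```bash
python3 - <<'E'
from h import *
s=r.state();print(s['time_s'],s['tcp_pos'],s['wrist_force'],s['joint_positions'])
im,d,m=snap('scene'); w=cloud(d,m)
k=(abs(w[...,0]-.52)<.09)&(abs(w[...,1]-.267)<.09)&(w[...,2]>.09)&(w[...,2]<.3)
h=np.histogram(w[k][:,2]*1000,bins=range(90,300,10));print(list(zip(h[1].tolist(),h[0].tolist())))
p=w[(abs(w[...,0]-.508)<.1)&(abs(w[...,1]+.09)<.075)&(w[...,2]>.012)&(w[...,2]<.07)]
rc=cv2.minAreaRect(np.float32(p[:,:2]*1000)); print('drain scene',rc)
# drain from wrist view & top
for f in ['top0.npz','wh.npz']:
    w2=np.load(f)['w']; p=w2[(abs(w2[...,0]-.51)<.085)&(abs(w2[...,1]+.09)<.07)&(w2[...,2]>.012)&(w2[...,2]<.075)]
    print(f,len(p),cv2.minAreaRect(np.float32(p[:,:2]*1000)))
    a=np.deg2rad(-11.9); l=(p[:,:2])@np.array([[np.cos(a),-np.sin(a)],[np.sin(a),np.cos(a)]])
    print(np.percentile(l,[0.3,50,99.7],axis=0).round(4).tolist())
    for x0 in np.arange(l[:,0].min(),l[:,0].max(),.012):
        q=p[(l[:,0]>=x0)&(l[:,0]<x0+.012)]; print(round(x0,3),len(q),np.percentile(q[:,2],[10,50,95]).round(3),np.percentile(l[(l[:,0]>=x0)&(l[:,0]<x0+.012)][:,1],[2,98]).round(4))
E
```

```text
10.15 [0.52419919 0.26672113 0.46079973] [ 0.38821793  0.4446258  -2.91051242] [ 2.65382870e-01  1.61070474e-01  1.48365283e+00 -1.90788672e-05
  1.49842145e+00 -1.47929302e+00]
[(90, 2), (100, 0), (110, 42), (120, 204), (130, 207), (140, 661), (150, 32), (160, 16), (170, 17), (180, 14), (190, 81), (200, 27), (210, 15), (220, 22), (230, 46), (240, 17), (250, 27), (260, 57), (270, 87), (280, 109)]
drain scene ((495.2676086425781, -86.5229263305664), (99.48268127441406, 177.59661865234375), 78.57623291015625)
top0.npz 1913 ((512.8779907226562, -91.99259948730469), (98.88819122314453, 142.3948974609375), 78.5456771850586)
[[0.4498, -0.0329], [0.5211, 0.0147], [0.5911, 0.0652]]
0.449 199 [0.052 0.054 0.059] [-0.0312  0.0625]
0.461 150 [0.049 0.051 0.059] [-0.0315  0.0639]
0.473 143 [0.046 0.048 0.057] [-0.0317  0.0642]
0.485 138 [0.042 0.044 0.053] [-0.0314  0.0641]
0.497 153 [0.039 0.041 0.049] [-0.0321  0.0645]
0.509 175 [0.036 0.038 0.045] [-0.0309  0.0631]
0.521 134 [0.033 0.035 0.043] [-0.0325  0.0642]
0.533 136 [0.029 0.032 0.04 ] [-0.0314  0.0644]
0.545 123 [0.027 0.029 0.035] [-0
[... 206 characters left out ...]
9922), (99.67788696289062, 142.75376892089844), 78.78838348388672)
[[0.4515, -0.0298], [0.5166, 0.0166], [0.5925, 0.0683]]
0.451 1078 [0.052 0.053 0.061] [-0.0288  0.0671]
0.463 839 [0.049 0.051 0.059] [-0.0287  0.0673]
0.475 749 [0.046 0.047 0.056] [-0.0286  0.0674]
0.487 711 [0.042 0.044 0.053] [-0.0287  0.0675]
0.499 700 [0.039 0.041 0.05 ] [-0.0283  0.0675]
0.511 834 [0.036 0.038 0.046] [-0.0284  0.0676]
0.523 613 [0.033 0.035 0.043] [-0.0285  0.0679]
0.535 573 [0.03  0.031 0.04 ] [-0.0281  0.0679]
0.547 543 [0.026 0.028 0.037] [-0.0281  0.0681]
0.559 561 [0.023 0.025 0.033] [-0.0278  0.0681]
0.571 729 [0.02  0.022 0.029] [-0.0273  0.0681]
0.583 1077 [0.03  0.044 0.055] [-0.0274  0.0678]
```

The rack hangs clear of the jar, with its lowest points at about 115 mm. I'm raising it further to clear the hook stand, then carrying it gently to the drain stand.

Call:
{"name": "apply_moves", "arguments": {
  "commands": [0,0,-0.5,0,0,0,-1,0,0,0,-1.4,0,0,0,-1,0,0,0,-0.5,0]
}}

```text
time_s: 10.7
tcp_pos: [0.5245, 0.2668, 0.5082]
orientation: [-0.087, 0.996, 0.0, 0.002]
wrist_force: [0.1, 0.3, -2.7]
grip_width: 0.171
gripper_force: 30.0
```

Call:
{"name": "apply_moves", "arguments": {
  "commands": [0.07,-0.4,0,0,0.15,-0.8,0,0,0.22,-1.2,0,0,0.3,-1.6,0,0,0.3,-1.6,0,0]
}}

```text
time_s: 11.2
tcp_pos: [0.5237, 0.2081, 0.5053]
orientation: [-0.087, 0.996, -0.0, -0.0]
wrist_force: [-0.3, -0.5, -2.6]
grip_width: 0.173
gripper_force: 30.0
```

Call:
{"name": "apply_moves", "arguments": {
  "commands": [0.3,-1.6,0,0,0.3,-1.6,0,0,0.3,-1.6,0,0,0.3,-1.6,0,0,0.3,-1.6,0,0]
}}

```text
time_s: 11.7
tcp_pos: [0.5227, 0.1268, 0.5058]
orientation: [-0.087, 0.996, -0.0, 0.0]
wrist_force: [-0.3, 0.1, -2.9]
grip_width: 0.169
gripper_force: 30.0
```

Call:
{"name": "apply_moves", "arguments": {
  "commands": [0.3,-1.6,0,0,0.3,-1.6,0,0,0.3,-1.6,0,0,0.3,-1.6,0,0,0.3,-1.6,0,0]
}}

```text
time_s: 12.2
tcp_pos: [0.5216, 0.0455, 0.5058]
orientation: [-0.087, 0.996, -0.0, 0.0]
wrist_force: [1.1, 0.0, -3.1]
grip_width: 0.171
gripper_force: 30.0
```

Call:
{"name": "apply_moves", "arguments": {
  "commands": [0.3,-1.6,0,0,0.3,-1.6,0,0,0.3,-1.6,0,0,0.3,-1.6,0,0,0.3,-1.6,0,0]
}}

```text
time_s: 12.7
tcp_pos: [0.5206, -0.0359, 0.5058]
orientation: [-0.087, 0.996, -0.0, 0.0]
wrist_force: [0.5, 0.6, -1.9]
grip_width: 0.17
gripper_force: 30.0
```

Call:
{"name": "apply_moves", "arguments": {
  "commands": [0.3,-1.6,0,0,0.3,-1.6,0,0,0.22,-1.2,0,0,0.15,-0.8,0,0,0.07,-0.4,0,0]
}}

```text
time_s: 13.2
tcp_pos: [0.5203, -0.0922, 0.5057]
orientation: [-0.086, 0.996, 0.0, -0.0]
wrist_force: [-0.3, -0.5, -2.8]
grip_width: 0.173
gripper_force: 30.0
```

Call:
{"name": "apply_moves", "arguments": {
  "commands": [0,0,0,2,0,0,0,4.5,0,0,0,5,0,0,0,5,0,0,0,3.5]
}}

```text
time_s: 13.7
tcp_pos: [0.5204, -0.091, 0.5057]
orientation: [0.089, 0.996, 0.0, -0.0]
wrist_force: [-0.6, -0.1, -3.0]
grip_width: 0.174
gripper_force: 30.0
```

Call:
{"name": "apply_moves", "arguments": {
  "commands": [0,0,0,1.3,0,0,0,0,0,0,0,0,0,0,0,0,0,0,0,0]
}}

```text
time_s: 14.2
tcp_pos: [0.5204, -0.0913, 0.5057]
orientation: [0.099, 0.995, -0.0, 0.0]
wrist_force: [0.4, -0.3, -2.8]
grip_width: 0.175
gripper_force: 30.0
```

```bash
cat > dr.py <<'E'
from h import *
def drain(w,a=-11.3,c=(.5717,-.1008)):
    a=np.deg2rad(a); l=w.copy(); l[...,:2]=(w[...,:2]-c)@np.array([[np.cos(a),-np.sin(a)],[np.sin(a),np.cos(a)]]); return l*1000
E
python3 - <<'E'
from dr import *
s=r.state();q=s['orientation'];print(s['time_s'],s['tcp_pos'],q,s['wrist_force'])
print('tool y ang',np.rad2deg(np.arctan2(*R.from_quat(q).as_matrix()[[1,0],1])))
im,d,m=snap('wrist'); w=cloud(d,m); l=drain(w); np.savez('wn.npz',im=im,w=w)
k=(abs(l[...,1])<60)&(l[...,0]>-150)&(l[...,0]<-100)&(w[...,2]>.045)&(w[...,2]<.07)
p=l[k]; print('drain front',len(p), np.percentile(p,[1,50,99],axis=0).round(1).tolist()); print(cv2.minAreaRect(np.float32(p[:,:2])))
k=(abs(l[...,1])<60)&(l[...,0]>-110)&(l[...,0]<30)&(w[...,2]>.14)&(w[...,2]<.215)
p=l[k]; print('rack',len(p), np.percentile(p,[1,50,99],axis=0).round(1).tolist());print(cv2.minAreaRect(np.float32(p[:,:2])))
cv2.imwrite('pics/wn.png',cv2.resize(im[:,:,::-1],(800,600)))
E
```

```text
14.2 [ 0.52043831 -0.09130752  0.50571544] [ 9.85672973e-02  9.95130387e-01 -1.12925930e-06  8.30439961e-06] [ 0.3870239  -0.25360683 -2.83206305]
tool y ang 78.68664988562355
drain front 1111 [[-128.2, -47.7, 46.1], [-116.6, 0.2, 52.0], [-100.2, 48.2, 62.3]]
((-114.1655044555664, 0.14653396606445312), (97.9005126953125, 28.042097091674805), 89.95010375976562)
rack 1907 [[-92.7, -29.6, 163.8], [-63.2, 2.6, 186.1], [-16.6, 31.7, 203.8]]
((-52.007911682128906, 0.9350700378417969), (67.68099212646484, 83.59415435791016), 89.85543823242188)
```

View pics/wn.png

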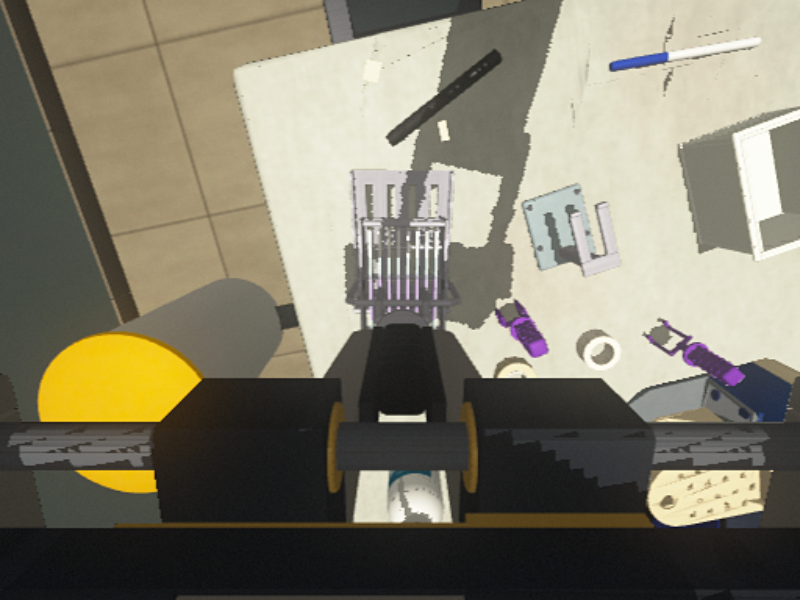

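Alignment over the stand is within 1 mm: the rack is at px (405,275), square above the stand. Lowering it.

Call:
{"name": "apply_moves", "arguments": {
  "commands": [0,0,0.5,0,0,0,1,0,0,0,1.5,0,0,0,2,0,0,0,2,0]
}}

```text
time_s: 14.75
tcp_pos: [0.5202, -0.0912, 0.4335]
orientation: [0.099, 0.995, 0.0, -0.001]
wrist_force: [0.9, -0.0, -2.7]
grip_width: 0.169
gripper_force: 30.0
```

Call:
{"name": "apply_moves", "arguments": {
  "commands": [0,0,1.5,0,0,0,1,0,0,0,0.7,0,0,0,0.5,0,0,0,0.3,0]
}}

```text
time_s: 15.25
tcp_pos: [0.5206, -0.0914, 0.3958]
orientation: [0.099, 0.995, -0.0, 0.0]
wrist_force: [0.6, 0.6, -2.1]
grip_width: 0.171
gripper_force: 30.0
```

Call:
{"name": "apply_moves", "arguments": {
  "commands": [0,0,0.2,0,0,0,0.2,0,-0.1,0,0.2,0,-0.1,0,0.2,0,-0.1,0,0.2,0]
}}

```text
time_s: 15.75
tcp_pos: [0.5235, -0.0919, 0.3857]
orientation: [0.099, 0.995, -0.0, 0.0]
wrist_force: [0.2, -0.2, -2.8]
grip_width: 0.169
gripper_force: 30.0
```

Call:
{"name": "apply_moves", "arguments": {
  "commands": [-0.1,0,0.2,0,-0.1,0,0.2,0,-0.1,0,0.2,0,0,0,0.2,0,0,0,0.2,0]
}}

```text
time_s: 16.25
tcp_pos: [0.5264, -0.0925, 0.3758]
orientation: [0.099, 0.995, -0.0, 0.0]
wrist_force: [0.7, 0.2, -1.3]
grip_width: 0.171
gripper_force: 30.0
```

```bash
cat >> dr.py <<'E'
def look(yh=31):
    s=r.state();print(s['time_s'],s['tcp_pos'],s['wrist_force'], 'hook', drain(s['tcp_pos']-[0,0,.271]).round(1))
    im,d,m=snap('wrist'); w=cloud(d,m); l=drain(w)
    # points above plate, in plate frame
    t=np.deg2rad(15); x=l[...,0]; z=l[...,2]-20
    px=x*np.cos(t)-z*np.sin(t); pz=x*np.sin(t)+z*np.cos(t)
    k=(abs(l[...,1])<yh)&(px>-140)&(px<5)&(pz>12)&(pz<48)
    print('rack n',k.sum())
    for a in range(-140,5,12):
        q=k&(px>=a)&(px<a+12)
        if q.sum()>3: print(a,q.sum(),np.percentile(pz[q],[5,50,95]).round(1),np.percentile(l[...,1][q],[2,98]).round(1))
    print('px range',np.percentile(px[k],[0.5,2,98,99.5]).round(1)) if k.any() else 0
    k=(abs(l[...,1])<30)&(pz>60)&(pz<90)&(px<20)&(px>-140); 
    return im,l,px,pz
E
python3 - <<'E'
from dr import *
im,l,px,pz=look(); cv2.imwrite('pics/wo.png',cv2.resize(im[60:230,160:370,::-1],(741,600),interpolation=2))
E
```

```text
16.25 [ 0.5264155  -0.09253148  0.37575821] [ 0.67638706  0.21598493 -1.336253  ] hook [-46.   -0.8 104.8]
rack n 1437
-104 257 [18.6 25.  29.6] [-27.8  30.4]
-92 255 [20.6 30.2 32. ] [-28.2  30.7]
-80 240 [13.6 30.6 32.2] [-27.9  30.3]
-68 233 [14.7 30.7 38. ] [-29.3  30.6]
-56 230 [14.3 30.7 39. ] [-29.6  30.5]
-44 96 [13.8 26.9 31.9] [-28.4  30.1]
-32 94 [15.7 29.5 31.8] [-28.6  30.4]
-20 32 [15.7 24.2 31.1] [-28.1  30.8]
px range [-96.3 -95.6 -19.6 -16. ]
```

View pics/wo.png

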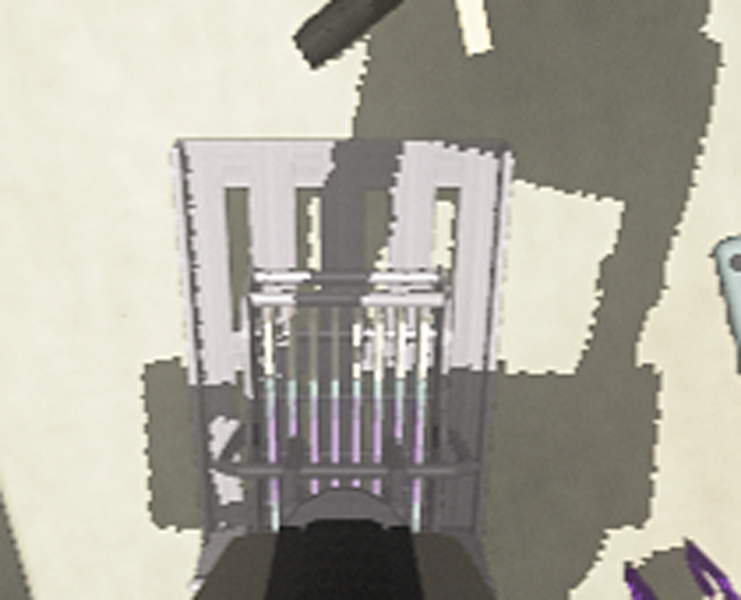

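The rack lies flat on the plate, about 9 mm short of home (front rod at px (345,275–300)), and the bail is still loosely in the hooks. I'll swing the bail to its downhill stop and push with it.

Call:
{"name": "apply_moves", "arguments": {
  "commands": [-0.75,0,0.1,0,-0.75,0,0.12,0,-0.5,0,0.16,0,-0.5,0,0.16,0,-0.5,0,0.27,0]
}}

```text
time_s: 16.8
tcp_pos: [0.5563, -0.0985, 0.3675]
orientation: [0.099, 0.995, -0.0, 0.0]
wrist_force: [0.1, 0.2, -1.1]
grip_width: 0.17
gripper_force: 30.0
```

Call:
{"name": "apply_moves", "arguments": {
  "commands": [-0.5,0,0.31,0,-0.3,0,0.28,0,-0.3,0,0.28,0,0,0,0,0]
}}

```text
time_s: 17.2
tcp_pos: [0.5666, -0.1006, 0.3582]
orientation: [0.099, 0.995, 0.0, -0.0]
wrist_force: [-0.7, -0.5, -1.7]
grip_width: 0.167
gripper_force: 30.0
```

Call:
{"name": "apply_moves", "arguments": {
  "commands": [-0.2,0,0.05,0,-0.2,0,0.05,0,-0.2,0,0.05,0,0,0,0,0]
}}

```text
time_s: 17.6
tcp_pos: [0.5726, -0.1018, 0.3574]
orientation: [0.099, 0.995, -0.0, 0.0]
wrist_force: [-0.4, -0.1, -0.9]
grip_width: 0.172
gripper_force: 30.0
```

```bash
python3 - <<'E'
from dr import *
im,l,px,pz=look(); cv2.imwrite('pics/wp.png',im[:,:,::-1])
E
```

```text
17.6 [ 0.57256337 -0.10178238  0.35741061] [-0.35289101 -0.0737544  -0.92399404] hook [ 1.  -0.8 86.4]
rack n 2847
-92 495 [16.1 25.3 31.6] [-28.1  30.3]
-80 355 [15.  30.3 32.1] [-28.4  30.2]
-68 315 [14.4 30.2 32.2] [-28.3  30.7]
-56 362 [15.2 31.3 38.9] [-30.3  30.6]
-44 299 [15.7 30.6 40.1] [-30.2  30.1]
-32 264 [13.8 30.2 32.2] [-28.2  30.7]
-20 252 [14.  29.2 31.9] [-28.6  30.2]
-8 505 [15.1 24.2 29.1] [-28.7  29.7]
px range [-91.1 -90.    1.1   1.4]
```

Call:
{"name": "apply_moves", "arguments": {
  "commands": [-0.15,0,0.04,0,-0.15,0,0.04,0,0,0,0,0]
}}

```text
time_s: 17.95
tcp_pos: [0.5755, -0.1024, 0.3566]
orientation: [0.099, 0.995, 0.0, 0.0]
wrist_force: [-0.6, 0.4, -0.6]
grip_width: 0.17
gripper_force: 30.0
```

Call:
{"name": "apply_moves", "arguments": {
  "commands": [-0.1,0,0.03,0,-0.1,0,0.03,0,0,0,0,0]
}}

```text
time_s: 18.25
tcp_pos: [0.5773, -0.1027, 0.3559]
orientation: [0.099, 0.995, 0.0, -0.0]
wrist_force: [-0.6, 0.1, 0.3]
grip_width: 0.172
gripper_force: 30.0
```

```bash
python3 - <<'E'
from dr import *
im,l,px,pz=look()
E
```

```text
18.25 [ 0.57731404 -0.10272208  0.35588619] [-0.60123305  0.0967051   0.34463584] hook [ 5.9 -0.8 84.9]
rack n 2971
-92 428 [21.  25.8 31.3] [-28.4  30.1]
-80 380 [14.8 31.5 33.1] [-28.2  30.5]
-68 325 [14.6 30.9 32.8] [-28.2  30.4]
-56 353 [15.3 31.3 37.9] [-28.5  30.6]
-44 324 [14.4 31.4 40.2] [-30.5  30. ]
-32 268 [16.3 30.6 32.3] [-28.1  30.5]
-20 246 [13.6 30.4 32.2] [-28.3  30.2]
-8 647 [17.2 26.7 35.9] [-29.3  29.6]
px range [-87.1 -86.1   1.2   1.7]
```

Call:
{"name": "apply_moves", "arguments": {
  "commands": [-0.1,0,0.02,0,0,0,0,0]
}}

```text
time_s: 18.5
tcp_pos: [0.5782, -0.1029, 0.3556]
orientation: [0.099, 0.995, 0.0, -0.0]
wrist_force: [-1.8, 0.7, -0.8]
grip_width: 0.173
gripper_force: 30.0
```

Call:
{"name": "apply_moves", "arguments": {
  "commands": [-0.1,0,0.02,0,0,0,0,0]
}}

```text
time_s: 18.7
tcp_pos: [0.5793, -0.1031, 0.3556]
orientation: [0.099, 0.995, 0.0, -0.0]
wrist_force: [-0.9, 0.4, -0.5]
grip_width: 0.168
gripper_force: 30.0
```

```bash
python3 - <<'E'
from dr import *
im,l,px,pz=look()
E
```

```text
18.7 [ 0.57928967 -0.10311166  0.35556123] [-0.91569348  0.36992691 -0.53169848] hook [ 7.9 -0.8 84.6]
rack n 3160
-92 440 [21.6 28.8 34.1] [-28.   30.5]
-80 410 [14.8 33.9 35.7] [-28.1  30.4]
-68 360 [15.4 33.1 34.9] [-28.4  30.5]
-56 365 [14. 33. 40.] [-28.6  30.4]
-44 337 [15.2 32.8 41.9] [-30.7  30. ]
-32 270 [17.9 31.4 33.2] [-28.4  30.3]
-20 245 [13.6 30.7 32.5] [-28.3  30.7]
-8 709 [22.7 28.  36. ] [-29.6  29.5]
4 24 [33.9 34.5 35.2] [-6.6 29.9]
px range [-87.3 -86.3   2.4   4.4]
```

The uphill end just lifted 3 mm, so the rack is firmly against the backstop. I'll back off to let it settle, then unhook.

Call:
{"name": "apply_moves", "arguments": {
  "commands": [0.15,0,0,0,0.15,0,0,0,0.1,0,0,0,0,0,0.2,0,0,0,0.4,0]
}}

```text
time_s: 19.25
tcp_pos: [0.5756, -0.1024, 0.3499]
orientation: [0.099, 0.995, -0.0, 0.001]
wrist_force: [0.5, -0.3, -0.6]
grip_width: 0.174
gripper_force: 30.0
```

Call:
{"name": "apply_moves", "arguments": {
  "commands": [0,0,0.4,0,0,0,0.2,0,0,0,0,0]
}}

```text
time_s: 19.55
tcp_pos: [0.5752, -0.1023, 0.3429]
orientation: [0.099, 0.995, 0.0, -0.0]
wrist_force: [-0.3, -0.8, 0.2]
grip_width: 0.168
gripper_force: 30.0
```

```bash
python3 - <<'E'
from dr import *
im,l,px,pz=look(); cv2.imwrite('pics/wq.png',cv2.resize(im[60:270,150:370,::-1],(628,600),interpolation=2))
k=(abs(l[...,1])<34)&(l[...,2]>84)&(l[...,2]<105)&(l[...,0]>-50)&(l[...,0]<40); print(k.sum(), np.percentile(l[k],[5,50,95],axis=0).round(1).tolist())
E
```

```text
19.55 [ 0.57521159 -0.10226673  0.34294157] [-0.30196311 -0.82785344  0.19543275] hook [ 3.7 -0.8 71.9]
rack n 3180
-92 420 [17.5 25.1 30. ] [-28.   30.5]
-80 400 [15.9 30.4 32. ] [-28.5  30.4]
-68 364 [14.7 30.4 32.1] [-28.4  30.1]
-56 386 [14.4 30.8 38.1] [-28.5  30.5]
-44 358 [13.8 31.  40. ] [-30.7  30.3]
-32 305 [14.4 30.  32. ] [-28.4  30.2]
-20 270 [15.5 30.5 32. ] [-28.2  30.6]
-8 677 [13.7 27.5 36. ] [-28.9  29.5]
px range [-87.  -85.9   1.4   2.1]
482 [[-8.6, -31.7, 86.0], [0.6, -1.3, 95.9], [3.9, 32.5, 98.2]]
```

View pics/wq.png

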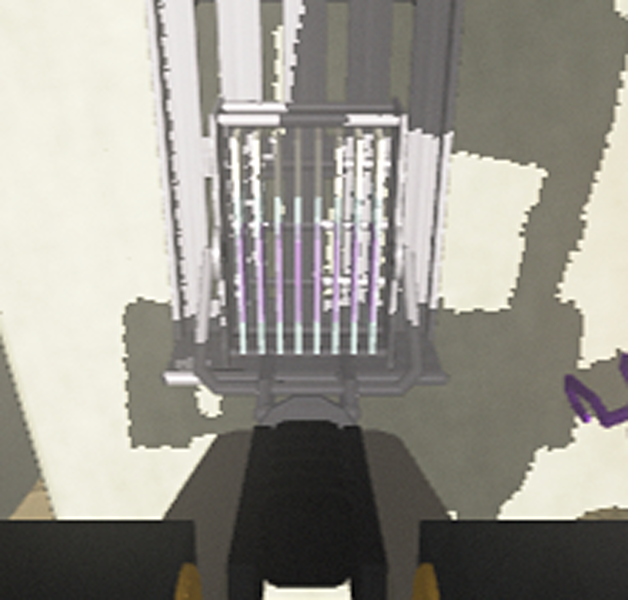

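The rack is flat and home, its uphill end at −87 mm on the plate. The bail bar at px (320,380) is at its stop, above the hook tips. Retreating and rising.

Call:
{"name": "apply_moves", "arguments": {
  "commands": [0.4,0,0,0,0.6,0,-0.1,0,0.6,0,-0.1,0,0.4,0,0,0,0,0,0,0]
}}

```text
time_s: 20.1
tcp_pos: [0.5552, -0.0982, 0.3458]
orientation: [0.099, 0.995, -0.0, 0.0]
wrist_force: [-0.5, -0.3, -1.4]
grip_width: 0.169
gripper_force: 30.0
```

Call:
{"name": "apply_moves", "arguments": {
  "commands": [0,0,-0.5,0,0,0,-1,0,0,0,-2,0,0,0,-2,0,0,0,-2,0]
}}

```text
time_s: 20.6
tcp_pos: [0.5559, -0.0985, 0.4224]
orientation: [0.099, 0.995, -0.0, 0.001]
wrist_force: [0.6, 0.2, -0.6]
grip_width: 0.167
gripper_force: 30.0
```

```bash
python3 - <<'E'
from dr import *
im,l,px,pz=look()
k=(abs(l[...,1])<34)&(l[...,2]>84)&(l[...,2]<105)&(l[...,0]>-50)&(l[...,0]<40); print(k.sum(), np.percentile(l[k],[5,50,95],axis=0).round(1).tolist())
E
```

```text
20.6 [ 0.55590847 -0.09846117  0.42241354] [ 0.6108428   0.21266613 -0.59190132] hook [-15.9  -0.8 151.4]
rack n 1739
-92 259 [21.3 25.  30.7] [-27.9  30.1]
-80 202 [15.4 30.2 32. ] [-27.9  30.7]
-68 173 [19.7 30.6 32.1] [-28.5  30.1]
-56 197 [13.  31.  38.5] [-28.6  30.2]
-44 205 [13.6 31.  42.2] [-30.7  30. ]
-32 179 [18.  30.1 32.3] [-28.6  30.3]
-20 146 [15.8 30.6 32.3] [-27.9  30.7]
-8 378 [13.1 26.4 35.5] [-29.4  29.7]
px range [-87.  -86.2   1.2   1.6]
234 [[-9.4, -31.9, 85.8], [0.7, -1.0, 95.7], [3.9, 32.8, 97.5]]
```

The rack stayed home. Carrying the hook back to the stand.

Call:
{"name": "apply_moves", "arguments": {
  "commands": [2.36,3,0,0,2.36,3,0,0,2.36,3,0,0,2.36,3,0,0,2.36,3,0,0]
}}

```text
time_s: 21.15
tcp_pos: [0.4688, 0.0731, 0.4209]
orientation: [0.099, 0.995, 0.0, 0.0]
wrist_force: [0.9, 0.3, -1.8]
grip_width: 0.176
gripper_force: 30.0
```

Call:
{"name": "apply_moves", "arguments": {
  "commands": [0,0,3,0,0,0,3,0,0,0,3,0,0,0,2.2,0,0,0,0,0]
}}

```text
time_s: 21.65
tcp_pos: [0.4682, 0.072, 0.3057]
orientation: [0.099, 0.995, 0.0, -0.003]
wrist_force: [0.0, -0.7, -0.7]
grip_width: 0.173
gripper_force: 30.0
```

```bash
python3 - <<'E'
from h import *
ps=[]
for i in range(1):
    s=r.state(); im,d,m=snap('wrist')
w=cloud(d,m); s=r.state(); B=R.from_quat(s['orientation']).as_matrix(); print(s['tcp_pos'],s['orientation'])
print('to seat tool cm',((np.array([.5297,.0799,.3104])-s['tcp_pos'])@B*100).round(2))
k=(abs(w[...,0]-.54)<.05)&(abs(w[...,1]-.08)<.035)&(w[...,2]>.092)&(w[...,2]<.106);p=w[k]; print('fork',len(p),cv2.minAreaRect(np.float32(p[:,:2]*1000)) if len(p)>4 else '')
E
```

```text
[0.4690898  0.0719565  0.30774247] [ 9.87300728e-02  9.95113227e-01  8.35937406e-06 -1.42792770e-03]
to seat tool cm [-5.79  1.97 -0.28]
fork 530 ((539.58642578125, 70.58602905273438), (60.613765716552734, 12.626529693603516), 7.909840106964111)
```

Call:
{"name": "apply_moves", "arguments": {
  "commands": [0,0,-0.2,0,0,0,0,0,0,0,0,0]
}}

```text
time_s: 22.0
tcp_pos: [0.4701, 0.0718, 0.3121]
orientation: [0.099, 0.995, -0.0, 0.001]
wrist_force: [0.5, -0.4, -0.8]
grip_width: 0.173
gripper_force: 30.0
```

Call:
{"name": "apply_moves", "arguments": {
  "commands": [-1,0.34,0,0,-1.4,0.48,0,0,-1.4,0.48,0,0,-1.2,0.41,0,0,-0.8,0.27,0,0]
}}

```text
time_s: 22.5
tcp_pos: [0.5317, 0.08, 0.3109]
orientation: [0.099, 0.995, 0.0, 0.001]
wrist_force: [-0.1, 0.1, -0.8]
grip_width: 0.171
gripper_force: 30.0
```

Call:
{"name": "apply_moves", "arguments": {
  "commands": [0,0,0,0,0,0,0,0]
}}

```text
time_s: 22.7
tcp_pos: [0.5303, 0.0799, 0.3105]
orientation: [0.099, 0.995, -0.0, -0.0]
wrist_force: [-0.1, -0.2, -1.0]
grip_width: 0.174
gripper_force: 30.0
```

Call:
{"name": "apply_moves", "arguments": {
  "commands": [0,0,0.4,0,0,0,0.3,0,0,0,0.2,0,0,0,0,0,0,0,0,0]
}}

```text
time_s: 23.2
tcp_pos: [0.5302, 0.0799, 0.3015]
orientation: [0.099, 0.995, -0.0, -0.0]
wrist_force: [-0.0, 0.5, -0.9]
grip_width: 0.172
gripper_force: 30.0
```

Call:
{"name": "apply_moves", "arguments": {
  "commands": [0,0,0,0,0,0,0,0,0,0,0,0,0,0,0,0],
  "claw": 4
}}

```text
time_s: 23.6
tcp_pos: [0.5303, 0.0799, 0.3017]
orientation: [0.099, 0.995, -0.0, 0.0]
wrist_force: [0.2, -0.1, 0.5]
grip_width: 0.433
gripper_force: 0.0
```

Call:
{"name": "apply_moves", "arguments": {
  "commands": [0,0,-1,0,0,0,-3,0,0,0,-4,0,0,0,-4,0,0,0,0,0]
}}

```text
time_s: 24.1
tcp_pos: [0.5316, 0.0799, 0.4293]
orientation: [0.099, 0.995, 0.0, 0.006]
wrist_force: [0.8, -0.2, 0.5]
grip_width: 0.434
gripper_force: 0.0
```

Call:
{"name": "apply_moves", "arguments": {
  "commands": [-2,0,-2,0,-2,0,-2,0,-2,0,0,0,0,0,0,0]
}}

```text
time_s: 24.5
tcp_pos: [0.5903, 0.0675, 0.4617]
orientation: [0.099, 0.995, -0.0, 0.0]
wrist_force: [-0.5, 0.1, 0.1]
grip_width: 0.435
gripper_force: 0.0
```

```bash
python3 - <<'E'
from dr import *
im,l,px,pz=look(); w=None
cv2.imwrite('pics/wr.png',cv2.resize(im[:,:,::-1],(800,600)))
im,d,m=snap('wrist'); w=cloud(d,m)
for n,z in [('grip',(.146,.165)),('fork',(.094,.103))]:
    p=w[(abs(w[...,0]-.528)<.05)&(abs(w[...,1]-.08)<.05)&(w[...,2]>z[0])&(w[...,2]<z[1])]; print(n,len(p),p.mean(0).round(4),cv2.minAreaRect(np.float32(p[:,:2]*1000)))
p=w[(abs(w[...,0]-.52)<.09)&(abs(w[...,1]-.267)<.09)&(w[...,2]>.083)&(w[...,2]<.1)]; print('jar',cv2.minAreaRect(np.float32(p[:,:2]*1000)))
E
```

```text
24.5 [0.59027953 0.06752493 0.46168409] [-0.54627039  0.11665509  0.11156747] hook [-14.8 168.7 190.7]
rack n 2761
-92 211 [17.5 25.  30.9] [-27.6  30.7]
-80 465 [16.2 26.9 32. ] [-27.1  30.8]
-68 394 [20.7 27.7 32. ] [-27.2  30.8]
-56 390 [21.6 28.3 35.6] [-27.9  30.4]
-44 368 [21.7 28.7 39.1] [-30.1  24.5]
-32 316 [21.4 27.6 32. ] [-27.7  30.8]
-20 310 [20.4 27.4 31.9] [-27.4  30.8]
-8 307 [22.6 26.8 35.6] [-27.7  30.5]
px range [-86.8 -85.9   0.9   1.6]
grip 261 [0.5299 0.0813 0.1532] ((530.0608520507812, 81.33357238769531), (15.451282501220703, 15.97925090789795), 78.63057708740234)
fork 933 [0.5416 0.0818 0.0985] ((538.6296997070312, 81.43067932128906), (59.85654067993164, 34.00653839111328), 7.587038993835449)
jar ((523.7918701171875, 268.7823486328125), (120.08370971679688, 100.79719543457031), 9.078855514526367)
```

View pics/wr.png

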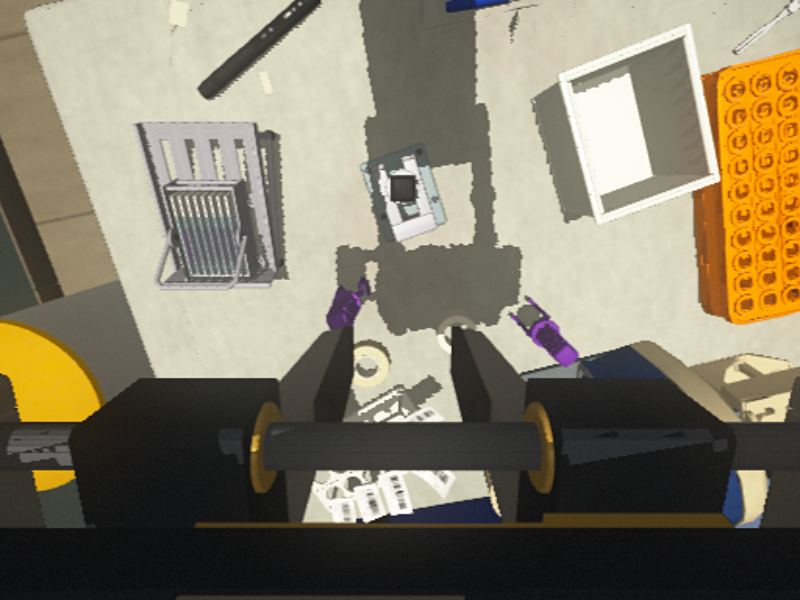

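The rack is on the stand against the backstop (px (205,235)), the hook is seated in its fork (402,188), and the empty jar has not moved (640,125). Handing in.

```bash
python3 -c "
from rig import r
print(r.finish_job())"
```

```text
the job is handed in; nothing more can be done
None
```

The slide rack stands fully home against the drain stand's backstop, the hook hangs back in its stand, and the jar has not moved; I handed the job in at about 25 s of the 72 s allowed.

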